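Set a batten up level in the mitre box for sawing

ROBOT

A 7-joint arm with a two-finger parallel gripper is mounted at the origin on the work surface. World frame = base frame: x ahead of the robot, y to its left, z up, the work surface at z = 0. Lengths are in m, angles in degrees, forces in N, time in s.
With the tool pointing down it reaches from about 0.425 to 0.875 m from the base axis. Payload 4.7 kg.
Tool frame: the origin (TCP) lies between the finger pads; the fingertips stand 8 mm ahead of it and the grasp point (between the pads) lies 11 mm behind it (env.tip_extent is the distance from the TCP to the fingertips, in m); z points along the fingers, y is the line along which they close (so a half turn about z gives the same grasp; the last joint's range is limited). The gripper opens to 87 mm and grips with 3 to 60 N. Pads are 19 mm wide; open, the fingers measure 117 mm over their backs; the gripper's body (75 mm by 190 mm) begins 51 mm behind the grasp point.
Start: joints at [-63.363, 18.392, -4.016, 83.108, 1.295, 78.541, -3.26], TCP at [0.283, 0.585, 0.231] pointing down, gripper open.
Joint ranges: [-163.93, 163.93], [-17.29, 119.83], [-79.2, 71.16], [3.27, 140.29], [-89.18, 269.18], [5.43, 117.66], [-154.24, 154.24]. Speed limits (degrees/s): [147.25, 147.25, 180, 180, 180, 180, 180].

INTERFACE

Orientations are given as [roll, pitch, yaw] about the fixed x, y, z axes, in that order (R = Rz(yaw) Ry(pitch) Rx(roll)).
In Python, from cell import sensors, vision, workorder, env gives the robot as it stands.
- The arm moves only by the tool drive_tool, never from a script. Its argument "moves" is a list of rows, each an object of numbers: "x", "y", "z": the shift along the tool's x, y, z in mm; "rx", "ry", "rz": the turn, a rotation vector about the tool's x, y, z in rad; "fingers": the closure, from -1 (fully open) to 1 (shut). In form: [{"x": .., "y": .., "z": .., "rx": .., "ry": .., "rz": .., "fingers": ..}, ...]. A call has 1 to 20 rows; each row is the pose to reach, as a shift and turn from the pose commanded when the call began, along the tool's axes at that moment; what a row does not reach only later rows make up. A row lasts 1/8 s, in which the tool goes at most 62.5 mm and 10.7 degrees, less where a joint would pass 70% of its speed; a pose out of reach is approached as far as the arm can. A call with a gripper value outside its range is refused whole. The fingers move at their own pace and stop on an object; "force" is the grip in N (left out, the last holds). Time passes only in rows, so rows that repeat a pose let the fingers close. It gives the time, the measured TCP pose, the force, the opening and the grip force at its end, in the units of the state.
- sensors.get_obs(): the state, without advancing time (a new reading comes with each control period).
- vision.read_camera(name): name is "side" or "top"; returns a dict with "image" (420x560x3 uint8, red, green, blue), "fx", "fy", "cx", "cy" (pixels), "k1" (the pictures are not rectified: a ray, as slopes to the right and down, at radius r is drawn at 1 + k1 r^2 times it, then the intrinsics apply), "R" (3x3) and "t" (3): a world point X has camera coordinates R X + t. Camera axes: x right, y down, z forward; pixel columns grow to the right and rows downward; lengths in m; the calibration is good to about 2 mm. A picture is of the moment at which its call begins. There is no depth.
- workorder.sign_off(): hands the job in; it is judged then, once.
The state is a dict: "time_s": time; "qpos": joint angles; "joint_velocities": joint speeds; "effort": joint torques, N m; "tool_pos": TCP position; "tool_rot": TCP orientation; "force": force on the tool from outside, world axes, zero at the start; "wrist_torque": the same for the moment, N m; "grip_width": finger opening in m; "grasp_force": force on a finger pad.
Only numpy, scipy, OpenCV 4.12 (cv2) and the standard library are available. Lean on these libraries where they do the work, as an engineer would, in place of code of your own. Each camera call takes 0.05 s, during which the arm holds its last target. There are 200 camera calls.

TASK

Set the batten up in the mitre box for a square cut, its long end sticking out to the robot's left. First build a level support for that long end out of two of the four packing offcuts, one stacked on the other in line with the trough and centred 130 mm out from the box's left end, so that together they come level with the bed of the trough; then lay the batten straight and level along the trough's middle and across the packing, with its right-hand end 30 mm past the middle (square) saw cut, and last stand the iron weight on the batten, right over the packing, to hold it down. Leave the sanding block and the pencil pot where they are.

Things in the scene. Friction and masses are not known exactly. Their poses are not given: they have to be found in the camera images.
- mitre_box: Wooden mitre box, fixed to the bench: open-ended trough along its y, 240 mm long (y -120 to 120); +y end is the left end seen from the robot. Bed 34 mm above the bench, 64 mm wide (x -32 to 32); walls 18 mm thick, tops at 74 mm; base plate 124 mm wide. Middle (square) saw cut: slot through both walls at y = 0; other dark lines are 45 degree cuts. Origin: centre of underside, z up.
- batten: Pale planed batten, 44 mm wide (x) x 360 mm long (y) x 28 mm high (z), lying loose in front of the mitre box, roughly parallel to it. Origin at the centre of its underside; about 0.2 kg.
- packing_12: Packing offcut, plywood, thinnest and largest in plan: 60 x 80 x 12 mm thick (x, y, z), lying flat, loose. Origin at the centre of its underside, z up through its thickness, y along its longer side.
- packing_17: Packing offcut, pine, square: 60 x 60 x 17 mm thick (x, y, z), lying flat, loose. Origin at the centre of its underside, z up through its thickness, y along its grain (square in plan).
- packing_22: Packing offcut, pine, long and narrow: 45 x 80 x 22 mm thick (x, y, z), lying flat, loose. Origin at the centre of its underside, z up through its thickness, y along its longer side.
- packing_28: Packing offcut, pine, thickest and smallest in plan: 45 x 60 x 28 mm thick (x, y, z), lying flat, loose. Origin at the centre of its underside, z up through its thickness, y along its longer side.
- weight: Dark iron bench weight, round: base 46 mm in diameter and 28 mm high, then a thin neck (20 mm in diameter, to 36 mm), then a cylindrical steel grip knob 28 mm in diameter from 36 to 60 mm above the underside. Loose, about 0.45 kg. Origin at the centre of its underside, z up.
- sanding_block: Cork sanding block, 60 x 105 x 32 mm, lying on the bench near the robot. A loose bystander, to be left alone. Origin at the centre of its underside.
- pencil_pot: White pot 76 mm in diameter, 85 mm high, with pencils standing out of it to about 155 mm, on the bench beyond the mitre box. A loose bystander, to be left alone. Origin at the centre of its underside.
There are look-alikes about, which are no part of the job. What is shaped like the weight but red or turquoise is not meant.

How it is judged:
By the outcome, as a careful person would: the job done as asked, in the order asked, and still so for the second after the job is handed in, with the robot touching nothing.
It also fails if it takes over 104 s, if anything falls off the work surface, if the arm or the gripper's body presses on something with over 40 N, if the wrist force passes 120 N, or if a joint passes its speed limit or range.

## Working session

There is one attempt and no reset: what is moved stays moved. The work goes in short steps, Python scripts to look and compute and a tool call to move; the robot and the scene stay as the last step left them, time stands still between calls to the robot, and variables do not carry over. Pictures are saved under pics/ and viewed, at most 14 in all, crops included, and the job is handed in when it is done.

Besides the shell and the picture viewer there is one more tool, called after "Request:" in YAML: its name, and indented under it one key for each argument. drive_tool: Moves the arm, as the interface text tells. Its arguments: {"type":"object","properties":{"moves":{"type":"array"},"force":{"type":"number"}},"required":["moves"]}

```bash
ls; mkdir -p pics; python3 - <<'E'
from cell import sensors, vision, env
import cv2,numpy as np
for n in ("top","side"):
    c=vision.read_camera(n); cv2.imwrite(f"pics/{n}0.png",c["image"][:,:,::-1])
    print(n,c["fx"],c["fy"],c["cx"],c["cy"],c["k1"],np.round(c["R"],4).tolist(),c["t"])
o=sensors.get_obs();print(o)
E
```

```text
pics
top 511.1814951391389 511.1814951391389 285.26284875191874 200.72438972706772 -0.04083433236420062 [[0.0244, -0.9997, -0.0069], [-0.9874, -0.023, -0.1569], [0.1567, 0.0106, -0.9876]] [-0.01567051  0.58153573  1.09684141]
side 524.799329982271 524.799329982271 273.2447728694366 215.69583991490904 -0.16284974447458145 [[0.7916, -0.611, 0.0073], [-0.3998, -0.527, -0.75], [0.4621, 0.5908, -0.6614]] [-0.46305119  0.24751375  1.32455462]
{'time_s': 0.1, 'qpos': array([-63.36276192,  18.43478872,  -4.01717381,  83.16811579,
         1.29513798,  78.5419398 ,  -3.26057346]), 'joint_velocities': array([-0.052379  , -0.11257065,  0.17526536, -0.14839261, -0.04317267,
       -0.00576649,  0.02287973]), 'effort': array([-1.96488481e-04, -4.92565620e+01, -4.05808333e-01, -3.13399816e+01,
       -6.38556364e-02,  3.94179043e-02,  7.12353926e-05]), 'tool_pos': array([0.28301541, 0.58460654, 0.22956959]), 'tool_rot': array([-1.79900405e+02,  5.15073993e-03,  1.54173378e+02]), 'force': array([-0.44942073,  0.02692926,  0.267891  ]), 'wrist_torque': array([-0.0224376 ,  0.02812397, -0.02677427]), 'grasp_force': 0.0, 'grip_width': 0.08670215155580786}
```

View pics/top0.png

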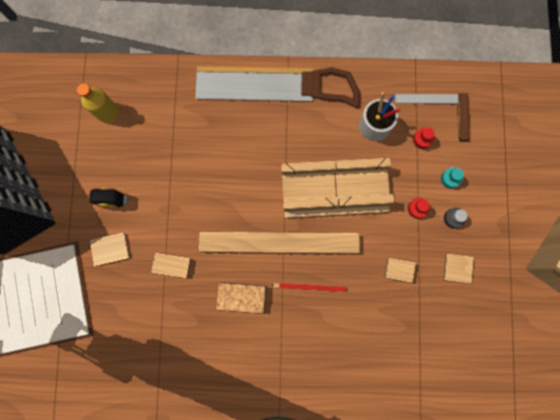

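View pics/side0.png

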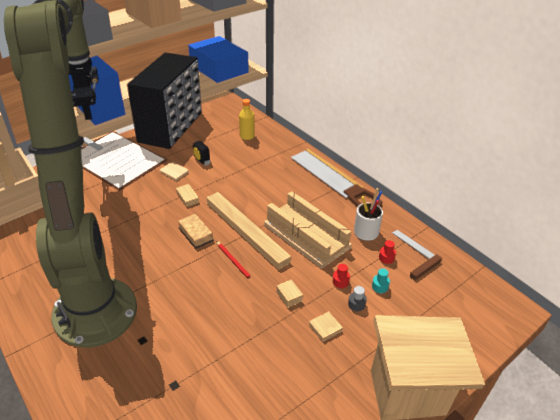

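Top view: the box is at (337,188), the batten at (280,243) and the weight at (457,218). Offcuts are at (110,250), (171,265), (401,270) and (459,268). 12+22 = 34 gives the pair. Next I'll segment the scene and fit poses.

```bash
cat > h.py <<'E'
import cv2,numpy as np
from cell import sensors, vision, env
from scipy.optimize import minimize
cams={}
def shoot():
    for n in ("top","side"): cams[n]=vision.read_camera(n)
    return cams
def proj(n,P):
    c=cams[n];K=np.array([[c["fx"],0,c["cx"]],[0,c["fy"],c["cy"]],[0,0,1.]])
    return cv2.projectPoints(np.asarray(P,float).reshape(-1,1,3),cv2.Rodrigues(np.array(c["R"]))[0],np.array(c["t"],float),K,np.array([c["k1"],0,0,0,0.]))[0][:,0]
def ray(n,uv,z):
    c=cams[n];K=np.array([[c["fx"],0,c["cx"]],[0,c["fy"],c["cy"]],[0,0,1.]])
    p=cv2.undistortPoints(np.array([[uv]],float),K,np.array([c["k1"],0,0,0,0.]))[0,0]
    R=np.array(c["R"]);t=np.array(c["t"]);o=-R.T@t;d=R.T@np.array([p[0],p[1],1]);return o+d*(z-o[2])/d[2]
def box(x,y,yaw,sx,sy,z0,z1):
    a=np.radians(yaw);c,s=np.cos(a),np.sin(a)
    return np.array([[x+c*u-s*v,y+s*u+c*v,z] for z in(z0,z1) for u,v in((-sx/2,-sy/2),(sx/2,-sy/2),(sx/2,sy/2),(-sx/2,sy/2))])
def wood(n):
    im=cams[n]["image"];h=cv2.cvtColor(im,cv2.COLOR_RGB2HSV)
    return h
E
python3 - <<'E'
from h import *
shoot()
ob={'p12':(110,250),'p22':(171,265),'p28':(401,270),'p17':(459,268),'batten':(280,243),'weight':(457,218),'box':(337,188),'cork':(241,298)}
for k,v in ob.items(): print(k,np.round(ray('top',v,.02),3), cv2.cvtColor(cams['top']['image'],cv2.COLOR_RGB2HSV)[v[1],v[0]])
h=cv2.cvtColor(cams['top']['image'],cv2.COLOR_RGB2HSV)
for v in [(140,250),(200,270),(300,265),(430,250),(330,330)]: print(h[v[1],v[0]])
h=cv2.cvtColor(cams['side']['image'],cv2.COLOR_RGB2HSV)
for k,v in ob.items(): 
    q=proj('side',[ray('top',v,.02)])[0]; print(k,q.round(), h[int(q[1]),int(q[0])], h[int(q[1])+18,int(q[0])-8])
np_=np
a=cv2.resize(cams['top']['image'][140:290,80:480],None,fx=2,fy=2,interpolation=cv2.INTER_CUBIC)
cv2.imwrite('pics/topz.png',a[:,:,::-1])
b=cv2.resize(cams['side']['image'][150:350,150:420],None,fx=2.9,fy=2.9,interpolation=cv2.INTER_CUBIC)
cv2.imwrite('pics/sidez.png',b[:,:,::-1])
E
```

```text
p12 [0.463 0.393 0.02 ] [ 16 109 231]
p22 [0.433 0.252 0.02 ] [ 16 126 217]
p28 [ 0.435 -0.265  0.02 ] [ 16 125 220]
p17 [ 0.442 -0.395  0.02 ] [ 16 127 205]
batten [0.489 0.008 0.02 ] [ 16 122 203]
weight [ 0.555 -0.394  0.02 ] [ 23  13 179]
box [ 0.618 -0.12   0.02 ] [ 16 126 210]
cork [0.364 0.092 0.02 ] [ 15 133 221]
[ 12 157 167]
[ 12 159 164]
[ 12 156 159]
[ 12 159 156]
[ 12 158 166]
p12 [174. 168.] [ 20  86 251] [ 12 151 204]
p22 [187. 193.] [ 20 106 247] [ 12 151 197]
p28 [290. 292.] [ 20 107 246] [ 12 151 192]
p17 [325. 323.] [ 19 110 244] [ 11 151 196]
batten [246. 227.] [ 18 111 240] [ 12 154 205]
weight [358. 301.] [15  8 63] [ 12 152 196]
box [307. 232.] [ 21 102 250] [ 15 104 133]
cork [195. 229.] [ 18 115 246] [ 12 152 206]
```

View pics/topz.png

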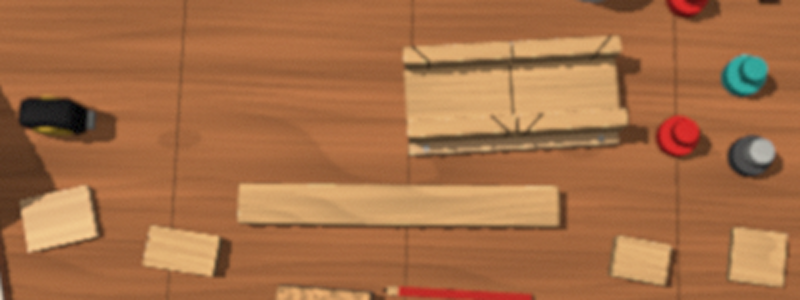

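View pics/sidez.png

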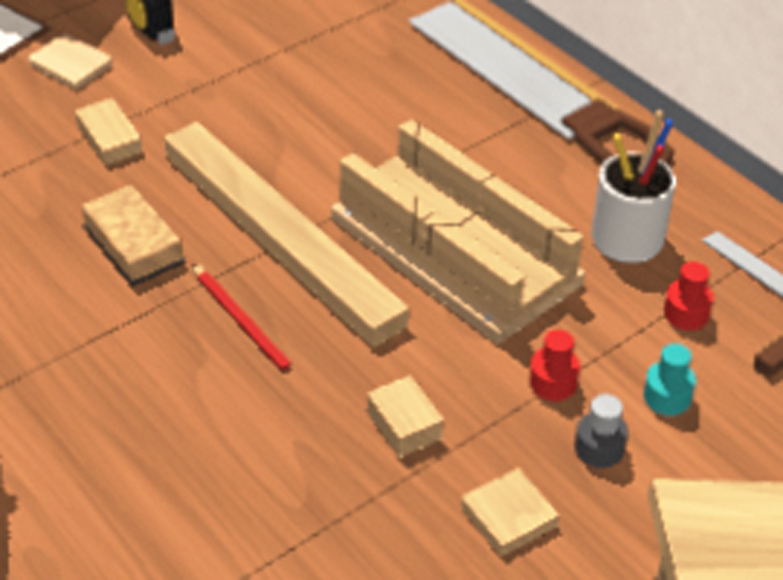

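```bash
cat >> h.py <<'E'
F=4
def mask(n):
    im=cv2.resize(cams[n]["image"],None,fx=F,fy=F,interpolation=cv2.INTER_CUBIC)
    h=cv2.cvtColor(im,cv2.COLOR_RGB2HSV).astype(int)
    return ((h[...,0]>=14)&(h[...,0]<30)&(h[...,1]<141)).astype(np.uint8)
def render(n,prims,shape):
    m=np.zeros(shape,np.uint8)
    for P in prims:
        q=(proj(n,P)+.5)*F-.5
        cv2.fillConvexPoly(m,cv2.convexHull(np.round(q*16).astype(np.int32)),1,shift=4)
    return m
def boxprims(x,y,yaw,s=None):
    a=np.radians(yaw);c,s_=np.cos(a),np.sin(a)
    L=[box(x,y,yaw,.124,.24,0,.012),box(x,y,yaw,.1,.24,0,.034)]
    for e in(-.041,.041): L.append(box(x+c*e,y+s_*e,yaw,.018,.24,.0,.074))
    return L
def flat(sx,sy,h,z0=0): return lambda x,y,yaw:[box(x,y,yaw,sx,sy,z0,z0+h)]
def fit(prim,x0,names=("top","side"),pad=12,M=None):
    M=M or {n:mask(n) for n in names}
    R={}
    for n in names:
        q=np.vstack([proj(n,P) for P in prim(*x0)]);lo=np.maximum((q.min(0)-pad)*F,0).astype(int);hi=((q.max(0)+pad)*F).astype(int)
        R[n]=(slice(lo[1],hi[1]),slice(lo[0],hi[0]))
    def f(p):
        e=0
        for n in names:
            r=render(n,prim(p[0],p[1],p[2]*100),M[n].shape)[R[n]];e+=np.count_nonzero(r!=M[n][R[n]])/max(r.sum(),1)
        return e/len(names)
    x=np.array([x0[0],x0[1],x0[2]/100])
    for st in(.012,.004):
        s=np.vstack([x]+[x+d for d in np.diag([st,st,st*5])])
        r=minimize(f,x,method="Nelder-Mead",options=dict(initial_simplex=s,xatol=1e-5,fatol=1e-5,maxiter=300));x=r.x
    return np.array([x[0]*1e3,x[1]*1e3,x[2]*100]).round(1),round(r.fun,3)
OBJ={'p12':(flat(.06,.08,.012),(.463,.393,-10)),'p22':(flat(.045,.08,.022),(.433,.252,10)),'p28':(flat(.045,.06,.028),(.435,-.265,8)),
'p17':(flat(.06,.06,.017),(.442,-.395,3)),'batten':(flat(.044,.36,.028),(.489,.008,1)),'box':(boxprims,(.615,-.12,-3))}
E
python3 - <<'E'
from h import *
shoot()
M={n:mask(n) for n in cams}
for k,(p,x0) in OBJ.items():
    print(k,fit(p,x0,M=M),fit(p,x0,("top",),M=M),fit(p,x0,("side",),M=M))
# weight knob/base
for n,c,r in(('top',(457,218),18),('side',(358,297),22)):
    im=cams[n]['image'];h=cv2.cvtColor(im,cv2.COLOR_RGB2HSV)
    s=(h[...,1]<60);roi=np.zeros_like(s);roi[c[1]-r:c[1]+r,c[0]-r:c[0]+r]=1
    for nm,mm in(('knob',s&roi&(h[...,2]>120)),('all',s&roi)):
        ys,xs=np.nonzero(mm);print(n,nm,len(xs),xs.mean(),ys.mean(),xs.min(),xs.max(),ys.min(),ys.max(),ray(n,(xs.mean(),ys.mean()),.06 if nm=='knob' else .025).round(4))
E
```

```text
p12 (array([466.6, 400. ,  14.2]), np.float64(0.42)) (array([466.6, 400. ,  14.4]), np.float64(0.032)) (array([466.6, 399.5,  15.3]), np.float64(0.806))
p22 (array([433.3, 253.9,  -7.7]), np.float64(0.444)) (array([433.5, 254.5,  -7.6]), np.float64(0.105)) (array([433.1, 253. ,  -7.1]), np.float64(0.769))
p28 (array([ 435.4, -262.6,   -9.9]), np.float64(0.055)) (array([ 435.2, -262.7,   -9.8]), np.float64(0.025)) (array([ 435.7, -262.1,   -9.4]), np.float64(0.08))
p17 (array([ 442.3, -396.9,   -5.8]), np.float64(0.065)) (array([ 442.2, -397.2,   -6.2]), np.float64(0.023)) (array([ 442.4, -395.9,   -6. ]), np.float64(0.087))
batten (array([490.6,  10.8,   0.9]), np.float64(0.562)) (array([490.9,  10.8,   0.8]), np.float64(0.034)) (array([490.3,  10.7,   0.8]), np.float64(1.082))
box (array([ 620.7, -114.3,    4.5]), np.float64(0.185)) (array([ 620.7, -114.2,    4.5]), np.float64(0.021)) (array([ 620.4, -114.3,    4.3]), np.float64(0.35))
top knob 126 460.3333333333333 215.13492063492063 454 466 209 221 [ 0.5563 -0.3883  0.06  ]
top all 331 455.42598187311177 217.31722054380666 445 466 208 227 [ 0.5559 -0.3887  0.025 ]
side knob 102 359.2156862745098 291.03921568627453 354 375 275 298 [ 0.5529 -0.3942  0.06  ]
side all 338 357.6804733727811 298.4585798816568 349 379 275 310 [ 0.5565 -0.3908  0.025 ]
```

```bash
cat > go.py <<'E'
import sys,numpy as np
from scipy.spatial.transform import Rotation as Ro
from cell import sensors
# usage: go.py x y z yaw [x y z yaw ...] (mm, deg) -> shifts in tool axes from now
o=sensors.get_obs();p=np.array(o["tool_pos"])*1e3;R=Ro.from_euler('xyz',o["tool_rot"],degrees=True)
print("t",round(o["time_s"],2),"pos",p.round(1),"rot",np.round(o["tool_rot"],2),"grip",round(o["grip_width"]*1e3,1),round(o["grasp_force"],1),"F",np.round(o["force"],1))
a=[float(v) for v in sys.argv[1:]]
for i in range(0,len(a),4):
    x,y,z,yaw=a[i:i+4];T=Ro.from_euler('xyz',[180,0,yaw],degrees=True)
    print(a[i:i+4],"->",R.inv().apply(np.array([x,y,z])-p).round(1),(R.inv()*T).as_rotvec().round(4))
E
python3 go.py 466.6 400 90 104.4 466.6 400 10.5 104.4
```

```text
t 0.3 pos [283.1 584.9 230.2] rot [-179.97    0.    154.17] grip 87.2 0.0 F [ 0.7 -0.7  0.5]
[466.6, 400.0, 90.0, 104.4] -> [-245.7  -86.4  140.3] [-5.000e-04  3.000e-04  8.687e-01]
[466.6, 400.0, 10.5, 104.4] -> [-245.7  -86.4  219.8] [-5.000e-04  3.000e-04  8.687e-01]
```

Request:
drive_tool:
  moves:
    - {"x": -50, "y": -17, "z": 20, "rz": 0.17, "fingers": -1}
    - {"x": -100, "y": -35, "z": 50, "rz": 0.35, "fingers": -1}
    - {"x": -150, "y": -52, "z": 80, "rz": 0.52, "fingers": -1}
    - {"x": -200, "y": -70, "z": 110, "rz": 0.7, "fingers": -1}
    - {"x": -246, "y": -86, "z": 140, "rz": 0.869, "fingers": -1}
    - {"x": -246, "y": -86, "z": 165, "rz": 0.869, "fingers": -1}
    - {"x": -246, "y": -86, "z": 165, "rz": 0.869, "fingers": -1}
    - {"x": -246, "y": -86, "z": 165, "rz": 0.869, "fingers": -1}

```text
invalid input at $.moves[0]: expected keys x, y, z, rx, ry, rz, fingers
```

```bash
python3 go.py 466.6 400 10.5 104.4; python3 - <<'E'
from h import *
shoot()
im=cams['top']['image'].copy()
for k in('p12','p22'):
    p,x=OBJ[k]
for P in [box(.4666,.4,14.4,.06,.08,.012,.012),box(.4333,.2539,-7.7,.045,.08,.022,.022)]:
    pass
a=cv2.resize(im[200:310,50:230],None,fx=4,fy=4,interpolation=cv2.INTER_CUBIC)
cv2.imwrite('pics/a1.png',a[:,:,::-1])
E
```

```text
t 0.3 pos [283.1 584.9 230.2] rot [-179.97    0.    154.17] grip 87.2 0.0 F [ 0.7 -0.7  0.5]
[466.6, 400.0, 10.5, 104.4] -> [-245.7  -86.4  219.8] [-5.000e-04  3.000e-04  8.687e-01]
```

View pics/a1.png

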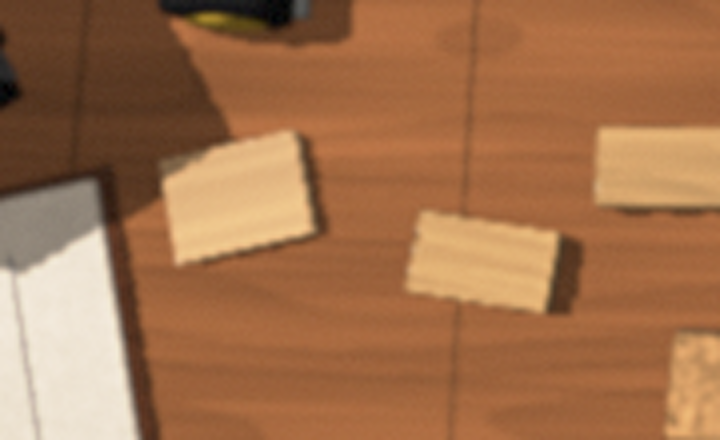

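The crop shows p12 with its far corner in the arm's shadow and p22 clear beside it. The move was refused because every row needs all seven keys.

Request:
drive_tool:
  moves:
    - {"x": -50, "y": -17, "z": 20, "rx": 0, "ry": 0, "rz": 0.17, "fingers": -1}
    - {"x": -100, "y": -35, "z": 50, "rx": 0, "ry": 0, "rz": 0.35, "fingers": -1}
    - {"x": -150, "y": -52, "z": 80, "rx": 0, "ry": 0, "rz": 0.52, "fingers": -1}
    - {"x": -200, "y": -70, "z": 110, "rx": 0, "ry": 0, "rz": 0.7, "fingers": -1}
    - {"x": -246, "y": -86, "z": 140, "rx": 0, "ry": 0, "rz": 0.869, "fingers": -1}
    - {"x": -246, "y": -86, "z": 165, "rx": 0, "ry": 0, "rz": 0.869, "fingers": -1}
    - {"x": -246, "y": -86, "z": 165, "rx": 0, "ry": 0, "rz": 0.869, "fingers": -1}
    - {"x": -246, "y": -86, "z": 165, "rx": 0, "ry": 0, "rz": 0.869, "fingers": -1}
    - {"x": -246, "y": -86, "z": 165, "rx": 0, "ry": 0, "rz": 0.869, "fingers": -1}

```text
time_s: 1.52
tool_pos: [0.4673, 0.4021, 0.0672]
tool_rot: [179.9, -0.1, 104.5]
force: [-0.0, 0.1, 0.2]
grip_width: 0.0872
grasp_force: 0.0
```

```bash
python3 go.py 466.6 400 10.5 104.4; python3 - <<'E'
from h import *
shoot()
print(fit(*OBJ['p12'],("top",)),fit(*OBJ['p12'],("side",)))
im=cams['side']['image'][100:220,110:260]
a=cv2.resize(im,None,fx=4,fy=4,interpolation=cv2.INTER_CUBIC)
cv2.imwrite('pics/a2.png',a[:,:,::-1])
E
```

```text
t 1.52 pos [467.3 402.1  67.2] rot [ 1.7987e+02 -1.0000e-01  1.0448e+02] grip 87.2 0.0 F [-0.   0.1  0.2]
[466.6, 400.0, 10.5, 104.4] -> [-1.9 -1.3 56.7] [ 0.0022 -0.0017  0.0014]
(array([466.8, 396.8,  16.6]), np.float64(0.187)) (array([466. , 399.7,  13.4]), np.float64(0.758))
```

View pics/a2.png

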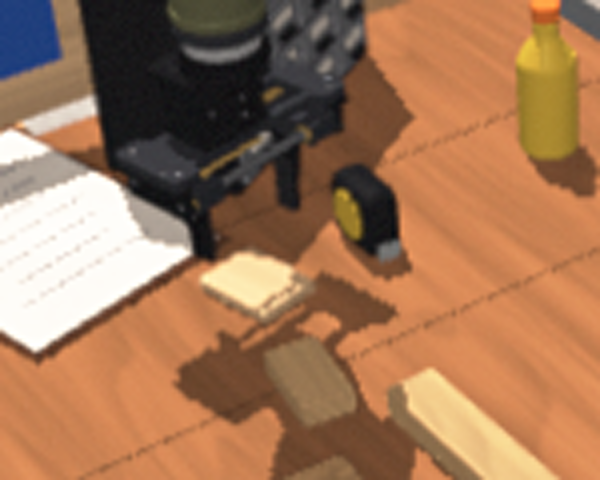

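The fingers straddle p12, and the tape measure beyond is clear.

Request:
drive_tool:
  moves:
    - {"x": -2, "y": -1.3, "z": 20, "rx": 0.002, "ry": -0.002, "rz": 0, "fingers": -1}
    - {"x": -2, "y": -1.3, "z": 42, "rx": 0.002, "ry": -0.002, "rz": 0, "fingers": -1}
    - {"x": -2, "y": -1.3, "z": 55, "rx": 0.002, "ry": -0.002, "rz": 0, "fingers": -1}
    - {"x": -2, "y": -1.3, "z": 56.5, "rx": 0.002, "ry": -0.002, "rz": 0, "fingers": -1}
    - {"x": -2, "y": -1.3, "z": 56.5, "rx": 0.002, "ry": -0.002, "rz": 0, "fingers": 1}
    - {"x": -2, "y": -1.3, "z": 56.5, "rx": 0.002, "ry": -0.002, "rz": 0, "fingers": 1}
    - {"x": -2, "y": -1.3, "z": 56.5, "rx": 0.002, "ry": -0.002, "rz": 0, "fingers": 1}
    - {"x": -2, "y": -1.3, "z": 56.5, "rx": 0.002, "ry": -0.002, "rz": 0, "fingers": 1}
    - {"x": -2, "y": -1.3, "z": 56.5, "rx": 0.002, "ry": -0.002, "rz": 0, "fingers": 1}
    - {"x": -2, "y": -1.3, "z": 56.5, "rx": 0.002, "ry": -0.002, "rz": 0, "fingers": 1}
  force: 25

```text
time_s: 2.88
tool_pos: [0.4664, 0.3982, 0.009]
tool_rot: [-179.9, 0.1, 104.4]
force: [0.4, -0.6, -0.2]
grip_width: 0.0602
grasp_force: 25.0
```

```bash
python3 go.py 466.6 400 70 104.4 601.1 134.9 70 94.5 601.1 134.9 10.5 94.5
```

```text
t 2.88 pos [466.4 398.2   9. ] rot [-1.7989e+02  1.2000e-01  1.0438e+02] grip 60.2 25.0 F [ 0.4 -0.6 -0.2]
[466.6, 400.0, 70.0, 104.4] -> [  1.6   0.5 -61. ] [-0.002   0.002  -0.0003]
[601.1, 134.9, 70.0, 94.5] -> [-288.6   65.   -60.5] [-0.0018  0.0022  0.1724]
[601.1, 134.9, 10.5, 94.5] -> [-288.5   65.1   -1. ] [-0.0018  0.0022  0.1724]
```

Request:
drive_tool:
  moves:
    - {"x": 0, "y": 0, "z": -20, "rx": 0, "ry": 0, "rz": 0, "fingers": 1}
    - {"x": 0, "y": 0, "z": -50, "rx": 0, "ry": 0, "rz": 0, "fingers": 1}
    - {"x": -20, "y": 4, "z": -61, "rx": -0.002, "ry": 0.002, "rz": 0.01, "fingers": 1}
    - {"x": -60, "y": 13, "z": -61, "rx": -0.002, "ry": 0.002, "rz": 0.03, "fingers": 1}
    - {"x": -100, "y": 22, "z": -61, "rx": -0.002, "ry": 0.002, "rz": 0.06, "fingers": 1}
    - {"x": -140, "y": 31, "z": -61, "rx": -0.002, "ry": 0.002, "rz": 0.085, "fingers": 1}
    - {"x": -180, "y": 40, "z": -61, "rx": -0.002, "ry": 0.002, "rz": 0.11, "fingers": 1}
    - {"x": -220, "y": 49, "z": -61, "rx": -0.002, "ry": 0.002, "rz": 0.135, "fingers": 1}
    - {"x": -255, "y": 57, "z": -61, "rx": -0.002, "ry": 0.002, "rz": 0.155, "fingers": 1}
    - {"x": -280, "y": 62.5, "z": -61, "rx": -0.002, "ry": 0.002, "rz": 0.168, "fingers": 1}
    - {"x": -290.2, "y": 64.8, "z": -61, "rx": -0.002, "ry": 0.002, "rz": 0.1724, "fingers": 1}
    - {"x": -290.2, "y": 64.8, "z": -45, "rx": -0.002, "ry": 0.002, "rz": 0.1724, "fingers": 1}
    - {"x": -290.2, "y": 64.8, "z": -25, "rx": -0.002, "ry": 0.002, "rz": 0.1724, "fingers": 1}
    - {"x": -290.2, "y": 64.8, "z": -15, "rx": -0.002, "ry": 0.002, "rz": 0.1724, "fingers": 1}
    - {"x": -290.2, "y": 64.8, "z": -15, "rx": -0.002, "ry": 0.002, "rz": 0.1724, "fingers": 1}
    - {"x": -290.2, "y": 64.8, "z": -15, "rx": -0.002, "ry": 0.002, "rz": 0.1724, "fingers": 1}

```text
time_s: 4.88
tool_pos: [0.6015, 0.1337, 0.0247]
tool_rot: [180.0, 0.0, 94.5]
force: [-0.4, -0.2, -1.2]
grip_width: 0.0599
grasp_force: 25.0
```

```bash
python3 go.py 601.2 133.2 9 94.5; python3 go.py 601.2 133.2 9 94.5
```

```text
t 4.88 pos [601.5 133.7  24.7] rot [179.96   0.    94.54] grip 59.9 25.0 F [-0.4 -0.2 -1.2]
[601.2, 133.2, 9.0, 94.5] -> [-0.4 -0.4 15.7] [0.0007 0.     0.0006]
t 4.88 pos [601.5 133.7  24.7] rot [179.96   0.    94.54] grip 59.9 25.0 F [-0.4 -0.2 -1.2]
[601.2, 133.2, 9.0, 94.5] -> [-0.4 -0.4 15.7] [0.0007 0.     0.0006]
```

Next, lower p12, release it and rise.

Request:
drive_tool:
  moves:
    - {"x": -0.4, "y": -0.4, "z": 8, "rx": 0, "ry": 0, "rz": 0, "fingers": 1}
    - {"x": -0.4, "y": -0.4, "z": 13, "rx": 0, "ry": 0, "rz": 0, "fingers": 1}
    - {"x": -0.4, "y": -0.4, "z": 15.5, "rx": 0, "ry": 0, "rz": 0, "fingers": 1}
    - {"x": -0.4, "y": -0.4, "z": 15.5, "rx": 0, "ry": 0, "rz": 0, "fingers": 1}
    - {"x": -0.4, "y": -0.4, "z": 15.5, "rx": 0, "ry": 0, "rz": 0, "fingers": -1}
    - {"x": -0.4, "y": -0.4, "z": 15.5, "rx": 0, "ry": 0, "rz": 0, "fingers": -1}
    - {"x": -0.4, "y": -0.4, "z": 15.5, "rx": 0, "ry": 0, "rz": 0, "fingers": -1}
    - {"x": -0.4, "y": -0.4, "z": 5, "rx": 0, "ry": 0, "rz": 0, "fingers": -1}
    - {"x": -0.4, "y": -0.4, "z": -30, "rx": 0, "ry": 0, "rz": 0, "fingers": -1}
    - {"x": -0.4, "y": -0.4, "z": -45, "rx": 0, "ry": 0, "rz": 0, "fingers": -1}
    - {"x": -0.4, "y": -0.4, "z": -45, "rx": 0, "ry": 0, "rz": 0, "fingers": -1}

```text
time_s: 6.25
tool_pos: [0.6021, 0.1332, 0.0711]
tool_rot: [179.8, -0.0, 94.5]
force: [0.6, 0.3, -0.8]
grip_width: 0.0867
grasp_force: 0.0
```

```bash
python3 go.py 433.4 254.2 75 82.4
```

```text
t 6.25 pos [602.1 133.2  71.1] rot [ 1.7981e+02 -4.0000e-02  9.4510e+01] grip 86.7 0.0 F [ 0.6  0.3 -0.8]
[433.4, 254.2, 75.0, 82.4] -> [ 133.9 -158.6   -4.3] [ 0.0033 -0.0011  0.2113]
```

Request:
drive_tool:
  moves:
    - {"x": 22, "y": -26, "z": -5, "rx": 0.003, "ry": -0.001, "rz": 0.03, "fingers": -1}
    - {"x": 50, "y": -60, "z": -5, "rx": 0.003, "ry": -0.001, "rz": 0.08, "fingers": -1}
    - {"x": 80, "y": -95, "z": -5, "rx": 0.003, "ry": -0.001, "rz": 0.13, "fingers": -1}
    - {"x": 110, "y": -130, "z": -5, "rx": 0.003, "ry": -0.001, "rz": 0.18, "fingers": -1}
    - {"x": 134, "y": -158.5, "z": -4, "rx": 0.003, "ry": -0.001, "rz": 0.2113, "fingers": -1}
    - {"x": 134, "y": -158.5, "z": 5, "rx": 0.003, "ry": -0.001, "rz": 0.2113, "fingers": -1}
    - {"x": 134, "y": -158.5, "z": 5, "rx": 0.003, "ry": -0.001, "rz": 0.2113, "fingers": -1}
    - {"x": 134, "y": -158.5, "z": 5, "rx": 0.003, "ry": -0.001, "rz": 0.2113, "fingers": -1}

```text
time_s: 7.25
tool_pos: [0.4333, 0.2528, 0.0641]
tool_rot: [-179.9, 0.1, 82.3]
force: [0.8, 0.0, -0.6]
grip_width: 0.0871
grasp_force: 0.0
```

```bash
python3 go.py 433.4 254.2 14 82.4; python3 - <<'E'
from h import *
shoot()
P=(flat(.06,.08,.012),(.6011,.1349,4.5))
M={n:mask(n) for n in cams}
for s in(("top",),("side",)): print(fit(*P,s,pad=8,M=M),fit(*OBJ['p22'],s,pad=6,M=M),fit(*OBJ['box'],s,pad=6,M=M))
im=cams['top']['image'][130:310,90:400]
a=cv2.resize(im,None,fx=2.5,fy=2.5,interpolation=cv2.INTER_CUBIC)
cv2.imwrite('pics/a3.png',a[:,:,::-1])
E
```

```text
t 7.25 pos [433.3 252.8  64.1] rot [-1.7985e+02  1.3000e-01  8.2280e+01] grip 87.1 0.0 F [ 0.8  0.  -0.6]
[433.4, 254.2, 14.0, 82.4] -> [ 1.5  0.1 50.1] [-0.0026  0.0022 -0.0022]
(array([600.5, 133.7,   4.3]), np.float64(0.031)) (array([433. , 255. ,  -6.4]), np.float64(0.563)) (array([ 620.7, -114.7,    4.6]), np.float64(0.014))
(array([600.4, 134.4,   4.5]), np.float64(0.491)) (array([433.2, 252.8,  -8.3]), np.float64(0.043)) (array([ 620.7, -114.1,    4.5]), np.float64(0.241))
```

View pics/a3.png

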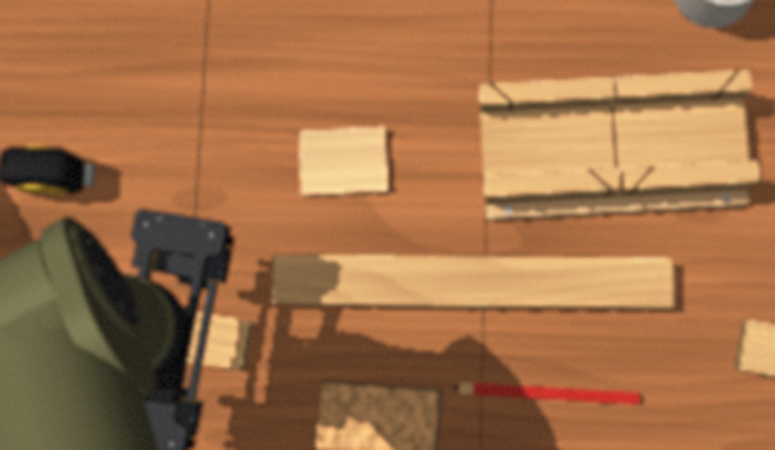

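p12 sits within 1 mm of its target, parallel to the box. Next, p22.

Request:
drive_tool:
  moves:
    - {"x": 1, "y": 0, "z": 20, "rx": -0.002, "ry": 0.002, "rz": 0, "fingers": -1}
    - {"x": 1, "y": 0, "z": 40, "rx": -0.002, "ry": 0.002, "rz": 0, "fingers": -1}
    - {"x": 1, "y": 0, "z": 50, "rx": -0.002, "ry": 0.002, "rz": 0, "fingers": -1}
    - {"x": 1, "y": 0, "z": 51, "rx": -0.002, "ry": 0.002, "rz": 0, "fingers": -1}
    - {"x": 1, "y": 0, "z": 51, "rx": -0.002, "ry": 0.002, "rz": 0, "fingers": 1}
    - {"x": 1, "y": 0, "z": 51, "rx": -0.002, "ry": 0.002, "rz": 0, "fingers": 1}
    - {"x": 1, "y": 0, "z": 51, "rx": -0.002, "ry": 0.002, "rz": 0, "fingers": 1}
    - {"x": 1, "y": 0, "z": 51, "rx": -0.002, "ry": 0.002, "rz": 0, "fingers": 1}
    - {"x": 1, "y": 0, "z": 51, "rx": -0.002, "ry": 0.002, "rz": 0, "fingers": 1}
    - {"x": 1, "y": 0, "z": 51, "rx": -0.002, "ry": 0.002, "rz": 0, "fingers": 1}
    - {"x": 1, "y": 0, "z": 51, "rx": -0.002, "ry": 0.002, "rz": 0, "fingers": 1}

```text
time_s: 8.72
tool_pos: [0.4325, 0.255, 0.0136]
tool_rot: [-180.0, -0.0, 82.4]
force: [-0.3, -0.5, 1.2]
grip_width: 0.0446
grasp_force: 25.0
```

```bash
python3 go.py 600.9 134.6 75 94.5 600.9 134.6 25 94.5
```

```text
t 8.72 pos [432.5 255.   13.6] rot [-1.7997e+02 -5.0000e-02  8.2400e+01] grip 44.6 25.0 F [-0.3 -0.5  1.2]
[600.9, 134.6, 75.0, 94.5] -> [-97.  182.8 -61.6] [-0.0004 -0.0008 -0.2112]
[600.9, 134.6, 25.0, 94.5] -> [-97.  182.9 -11.6] [-0.0004 -0.0008 -0.2112]
```

Request:
drive_tool:
  moves:
    - {"x": 0, "y": 0, "z": -20, "rx": 0, "ry": 0, "rz": 0, "fingers": 1}
    - {"x": 0, "y": 0, "z": -50, "rx": 0, "ry": 0, "rz": 0, "fingers": 1}
    - {"x": -8, "y": 15, "z": -62, "rx": 0, "ry": 0, "rz": -0.02, "fingers": 1}
    - {"x": -25, "y": 48, "z": -62, "rx": 0, "ry": 0, "rz": -0.06, "fingers": 1}
    - {"x": -42, "y": 81, "z": -62, "rx": 0, "ry": 0, "rz": -0.1, "fingers": 1}
    - {"x": -60, "y": 114, "z": -62, "rx": 0, "ry": 0, "rz": -0.14, "fingers": 1}
    - {"x": -78, "y": 148, "z": -62, "rx": 0, "ry": 0, "rz": -0.18, "fingers": 1}
    - {"x": -90, "y": 172, "z": -62, "rx": 0, "ry": 0, "rz": -0.2, "fingers": 1}
    - {"x": -96.2, "y": 182.8, "z": -62, "rx": 0, "ry": -0.001, "rz": -0.2112, "fingers": 1}
    - {"x": -96.2, "y": 182.8, "z": -45, "rx": 0, "ry": -0.001, "rz": -0.2112, "fingers": 1}
    - {"x": -96.2, "y": 182.8, "z": -28, "rx": 0, "ry": -0.001, "rz": -0.2112, "fingers": 1}
    - {"x": -96.2, "y": 182.8, "z": -22, "rx": 0, "ry": -0.001, "rz": -0.2112, "fingers": 1}
    - {"x": -96.2, "y": 182.8, "z": -22, "rx": 0, "ry": -0.001, "rz": -0.2112, "fingers": 1}
    - {"x": -96.2, "y": 182.8, "z": -22, "rx": 0, "ry": -0.001, "rz": -0.2112, "fingers": 1}

```text
time_s: 10.48
tool_pos: [0.6011, 0.1358, 0.0358]
tool_rot: [180.0, -0.0, 94.5]
force: [-0.6, 0.6, 0.5]
grip_width: 0.0451
grasp_force: 25.0
```

```bash
python3 go.py 600.9 135.4 25.5 94.5
```

```text
t 10.47 pos [601.1 135.8  35.8] rot [179.99  -0.    94.52] grip 45.1 25.0 F [-0.6  0.6  0.5]
[600.9, 135.4, 25.5, 94.5] -> [-0.3 -0.2 10.3] [ 0.0002 -0.0001  0.0003]
```

Request:
drive_tool:
  moves:
    - {"x": -0.3, "y": -0.2, "z": 5, "rx": 0, "ry": 0, "rz": 0, "fingers": 1}
    - {"x": -0.3, "y": -0.2, "z": 8, "rx": 0, "ry": 0, "rz": 0, "fingers": 1}
    - {"x": -0.3, "y": -0.2, "z": 10, "rx": 0, "ry": 0, "rz": 0, "fingers": 1}
    - {"x": -0.3, "y": -0.2, "z": 10, "rx": 0, "ry": 0, "rz": 0, "fingers": 1}
    - {"x": -0.3, "y": -0.2, "z": 10, "rx": 0, "ry": 0, "rz": 0, "fingers": 1}

```text
time_s: 11.1
tool_pos: [0.6007, 0.135, 0.0256]
tool_rot: [-180.0, 0.0, 94.5]
force: [-3.2, -0.9, 3.8]
grip_width: 0.0447
grasp_force: 25.0
```

Request:
drive_tool:
  moves:
    - {"x": 0, "y": 0, "z": 0, "rx": 0, "ry": 0, "rz": 0, "fingers": -0.3}
    - {"x": 0, "y": 0, "z": 0, "rx": 0, "ry": 0, "rz": 0, "fingers": -1}
    - {"x": 0, "y": 0, "z": -2, "rx": 0, "ry": 0, "rz": 0, "fingers": -1}
    - {"x": 0, "y": 0, "z": -10, "rx": 0, "ry": 0, "rz": 0, "fingers": -1}
    - {"x": 0, "y": 0, "z": -40, "rx": 0, "ry": 0, "rz": 0, "fingers": -1}
    - {"x": 0, "y": 0, "z": -70, "rx": 0, "ry": 0, "rz": 0, "fingers": -1}
    - {"x": 0, "y": 0, "z": -70, "rx": 0, "ry": 0, "rz": 0, "fingers": -1}

```text
time_s: 11.98
tool_pos: [0.603, 0.1355, 0.0988]
tool_rot: [179.7, -0.1, 94.5]
force: [0.4, 0.6, -0.3]
grip_width: 0.0866
grasp_force: 0.0
```

```bash
python3 go.py 490.6 10.8 80 90.9 
```

```text
t 11.97 pos [603.  135.5  98.8] rot [ 1.7968e+02 -7.0000e-02  9.4490e+01] grip 86.6 0.0 F [ 0.4  0.6 -0.3]
[490.6, 10.8, 80.0, 90.9] -> [-115.5 -122.    18. ] [ 0.0055 -0.0015  0.0627]
```

Request:
drive_tool:
  moves:
    - {"x": -20, "y": -40, "z": 0, "rx": 0.005, "ry": 0, "rz": 0.02, "fingers": -1}
    - {"x": -50, "y": -80, "z": 0, "rx": 0.005, "ry": -0.001, "rz": 0.04, "fingers": -1}
    - {"x": -85, "y": -115, "z": 0, "rx": 0.005, "ry": -0.001, "rz": 0.06, "fingers": -1}
    - {"x": -115.5, "y": -122, "z": 10, "rx": 0.005, "ry": -0.001, "rz": 0.0627, "fingers": -1}
    - {"x": -115.5, "y": -122, "z": 22, "rx": 0.005, "ry": -0.001, "rz": 0.0627, "fingers": -1}
    - {"x": -115.5, "y": -122, "z": 22, "rx": 0.005, "ry": -0.001, "rz": 0.0627, "fingers": -1}
    - {"x": -115.5, "y": -122, "z": 22, "rx": 0.005, "ry": -0.001, "rz": 0.0627, "fingers": -1}

```text
time_s: 12.85
tool_pos: [0.4885, 0.0116, 0.0734]
tool_rot: [-179.7, 0.1, 91.0]
force: [0.5, -0.9, 1.1]
grip_width: 0.0871
grasp_force: 0.0
```

```bash
python3 go.py 490.6 10.8 16 90.9; python3 - <<'E'
from h import *
shoot()
M={n:mask(n) for n in cams}
P12=(flat(.06,.08,.012),(.6011,.1349,4.5))
both=(lambda x,y,w:[box(.6005,.1341,4.4,.06,.08,0,.012),box(x,y,w,.045,.08,.012,.034)],(.601,.135,4.5))
for s in(("top",),("side",)): print(fit(*both,s,pad=6,M=M),fit(*OBJ['batten'],s,pad=6,M=M))
im=cams['side']['image'][130:310,170:370]
a=cv2.resize(im,None,fx=3.3,fy=3.3,interpolation=cv2.INTER_CUBIC)
cv2.imwrite('pics/a4.png',a[:,:,::-1])
E
```

```text
t 12.85 pos [488.5  11.6  73.4] rot [-1.7968e+02  8.0000e-02  9.1020e+01] grip 87.1 0.0 F [ 0.5 -0.9  1.1]
[490.6, 10.8, 16.0, 90.9] -> [-0.7  2.4 57.3] [-0.0056  0.0014  0.002 ]
(array([599.7, 134.1,   3.8]), np.float64(0.194)) (array([491.3,  11.1,   0.9]), np.float64(0.265))
(array([626.8, 146.3, -22. ]), np.float64(0.776)) (array([490.3,  10.1,   1. ]), np.float64(1.058))
```

View pics/a4.png

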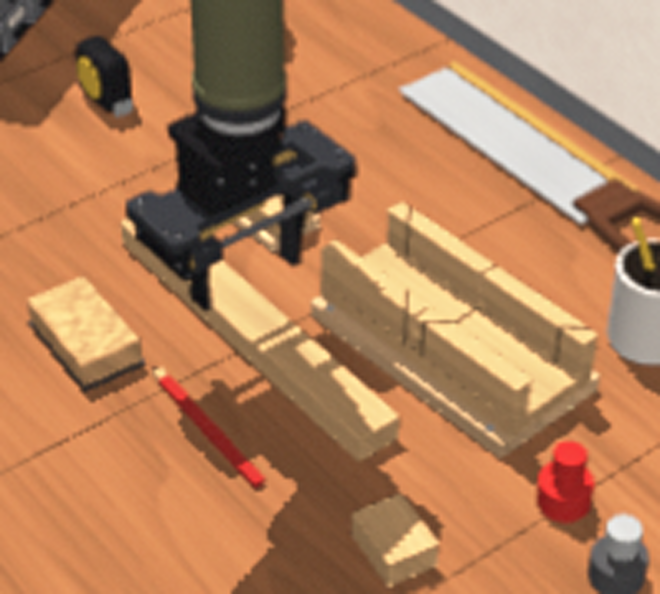

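The stack looks fine from above. The gripper straddles the batten's middle, so I'll grasp it.

Request:
drive_tool:
  moves:
    - {"x": -0.7, "y": 1.5, "z": 20, "rx": -0.005, "ry": 0.001, "rz": 0.002, "fingers": -1}
    - {"x": -0.7, "y": 1.5, "z": 40, "rx": -0.005, "ry": 0.001, "rz": 0.002, "fingers": -1}
    - {"x": -0.7, "y": 1.5, "z": 54, "rx": -0.005, "ry": 0.001, "rz": 0.002, "fingers": -1}
    - {"x": -0.7, "y": 1.5, "z": 58, "rx": -0.005, "ry": 0.001, "rz": 0.002, "fingers": -1}
    - {"x": -0.7, "y": 1.5, "z": 58, "rx": -0.005, "ry": 0.001, "rz": 0.002, "fingers": 1}
    - {"x": -0.7, "y": 1.5, "z": 58, "rx": -0.005, "ry": 0.001, "rz": 0.002, "fingers": 1}
    - {"x": -0.7, "y": 1.5, "z": 58, "rx": -0.005, "ry": 0.001, "rz": 0.002, "fingers": 1}
    - {"x": -0.7, "y": 1.5, "z": 58, "rx": -0.005, "ry": 0.001, "rz": 0.002, "fingers": 1}
    - {"x": -0.7, "y": 1.5, "z": 58, "rx": -0.005, "ry": 0.001, "rz": 0.002, "fingers": 1}
    - {"x": -0.7, "y": 1.5, "z": 58, "rx": -0.005, "ry": 0.001, "rz": 0.002, "fingers": 1}
    - {"x": -0.7, "y": 1.5, "z": 58, "rx": -0.005, "ry": 0.001, "rz": 0.002, "fingers": 1}
  force: 45

```text
time_s: 14.32
tool_pos: [0.4897, 0.0096, 0.0156]
tool_rot: [180.0, 0.0, 90.8]
force: [0.7, 0.9, 1.1]
grip_width: 0.0439
grasp_force: 45.0
```

```bash
python3 go.py 490.6 10.8 115 90.9 608.9 35.2 115 94.5; python3 - <<'E'
from h import *
shoot()
M={n:mask(n) for n in cams}
print(fit(*OBJ['batten'],("top",),pad=6,M=M),fit(*OBJ['box'],pad=6,M=M))
E
```

```text
t 14.32 pos [489.7   9.6  15.6] rot [1.7999e+02 2.0000e-02 9.0790e+01] grip 43.9 45.0 F [0.7 0.9 1.1]
[490.6, 10.8, 115.0, 90.9] -> [  1.2   0.9 -99.4] [ 0.0003  0.0004 -0.0019]
[608.9, 35.2, 115.0, 94.5] -> [ 23.9 119.5 -99.4] [ 0.0002  0.0004 -0.0648]
(array([489.2,  10.7,   0.8]), np.float64(0.247)) (array([ 620.6, -114.4,    4.5]), np.float64(0.158))
```

Request:
drive_tool:
  moves:
    - {"x": 0, "y": 0, "z": -15, "rx": 0, "ry": 0, "rz": 0, "fingers": 1}
    - {"x": 0, "y": 0, "z": -40, "rx": 0, "ry": 0, "rz": 0, "fingers": 1}
    - {"x": 0, "y": 0, "z": -70, "rx": 0, "ry": 0, "rz": 0, "fingers": 1}
    - {"x": 0, "y": 0, "z": -92, "rx": 0, "ry": 0, "rz": 0, "fingers": 1}
    - {"x": 2, "y": 10, "z": -100, "rx": 0, "ry": 0, "rz": -0.005, "fingers": 1}
    - {"x": 6, "y": 30, "z": -100, "rx": 0, "ry": 0, "rz": -0.015, "fingers": 1}
    - {"x": 11, "y": 55, "z": -100, "rx": 0, "ry": 0, "rz": -0.03, "fingers": 1}
    - {"x": 16, "y": 80, "z": -100, "rx": 0, "ry": 0, "rz": -0.045, "fingers": 1}
    - {"x": 20, "y": 105, "z": -100, "rx": 0, "ry": 0, "rz": -0.057, "fingers": 1}
    - {"x": 22.7, "y": 119.5, "z": -100, "rx": 0, "ry": 0, "rz": -0.0648, "fingers": 1}
    - {"x": 22.7, "y": 119.5, "z": -95, "rx": 0, "ry": 0, "rz": -0.0648, "fingers": 1}
    - {"x": 22.7, "y": 119.5, "z": -90, "rx": 0, "ry": 0, "rz": -0.0648, "fingers": 1}
    - {"x": 22.7, "y": 119.5, "z": -90, "rx": 0, "ry": 0, "rz": -0.0648, "fingers": 1}
    - {"x": 22.7, "y": 119.5, "z": -90, "rx": 0, "ry": 0, "rz": -0.0648, "fingers": 1}

```text
time_s: 16.18
tool_pos: [0.6082, 0.0339, 0.1055]
tool_rot: [-180.0, 0.0, 94.5]
force: [0.0, -0.1, -2.0]
grip_width: 0.0438
grasp_force: 45.0
```

```bash
python3 go.py 609 34 50 94.5; python3 - <<'E'
from h import *
from cell import sensors
shoot()
z=sensors.get_obs()['tool_pos'][2]-.0156
print('under',z)
# batten right-end top corners and left-end predicted, and box slots, drawn on the pictures
A=box(.6089,.0351,4.5,.044,.36,z,z+.028)
out=[]
for n,(y0,y1,x0,x1) in {'top':(110,260,180,420),'side':(130,290,190,380)}.items():
    f=3.3;im=cv2.resize(cams[n]['image'][y0:y1,x0:x1],None,fx=f,fy=f,interpolation=cv2.INTER_CUBIC).copy()
    for a,b in((4,5),(5,6),(6,7),(7,4)):
        p=[tuple(int(v) for v in ((q+.5-np.array([x0,y0]))*f)) for q in proj(n,A[[a,b]])];cv2.line(im,p[0],p[1],(0,0,255),1)
    cv2.imwrite(f'pics/b_{n}.png',im[:,:,::-1])
E
```

```text
t 16.18 pos [608.2  33.9 105.5] rot [-1.7997e+02  1.0000e-02  9.4490e+01] grip 43.8 45.0 F [ 0.  -0.1 -2. ]
[609.0, 34.0, 50.0, 94.5] -> [ 0.1  0.9 55.5] [-0.0005  0.0001 -0.0001]
under 0.09009981213878784
```

View pics/b_top.png

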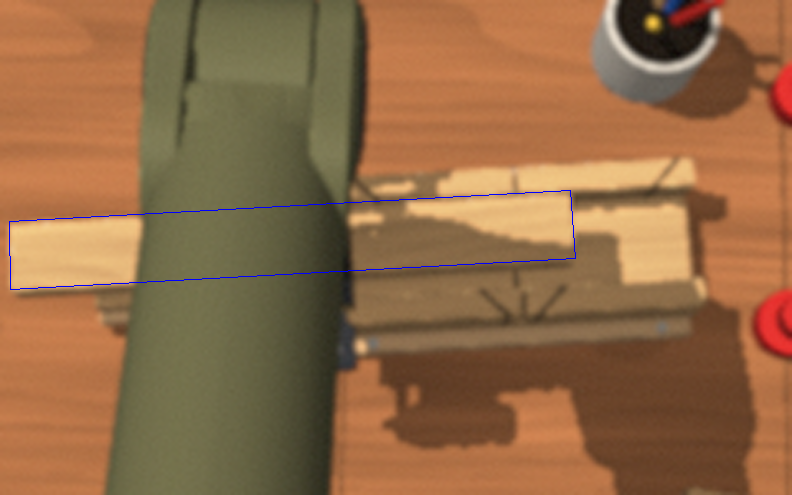

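View pics/b_side.png

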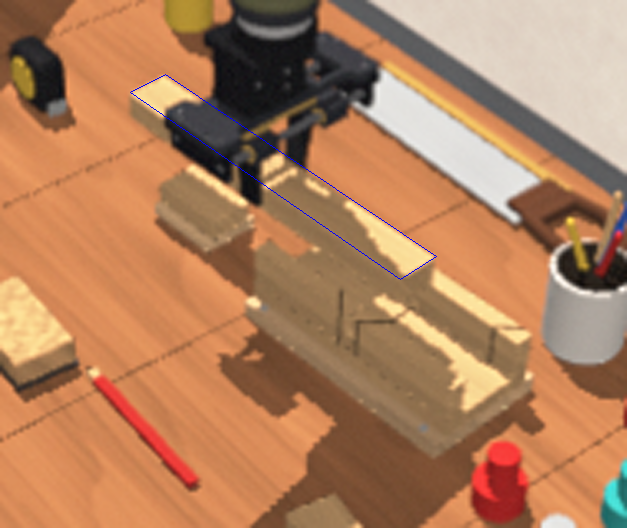

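The batten overlay matches in both views: it is level, in line, and its right end is past the slot as planned. Lowering it now.

Request:
drive_tool:
  moves:
    - {"x": 0, "y": 0.9, "z": 12, "rx": 0, "ry": 0, "rz": 0, "fingers": 1}
    - {"x": 0, "y": 0.9, "z": 28, "rx": 0, "ry": 0, "rz": 0, "fingers": 1}
    - {"x": 0, "y": 0.9, "z": 42, "rx": 0, "ry": 0, "rz": 0, "fingers": 1}
    - {"x": 0, "y": 0.9, "z": 50, "rx": 0, "ry": 0, "rz": 0, "fingers": 1}
    - {"x": 0, "y": 0.9, "z": 52.5, "rx": 0, "ry": 0, "rz": 0, "fingers": 1}
    - {"x": 0, "y": 0.9, "z": 54, "rx": 0, "ry": 0, "rz": 0, "fingers": 1}
    - {"x": 0, "y": 0.9, "z": 54.5, "rx": 0, "ry": 0, "rz": 0, "fingers": 1}
    - {"x": 0, "y": 0.9, "z": 54.5, "rx": 0, "ry": 0, "rz": 0, "fingers": 1}

```text
time_s: 17.27
tool_pos: [0.6097, 0.0341, 0.0512]
tool_rot: [180.0, 0.0, 94.5]
force: [-0.0, 0.4, -2.4]
grip_width: 0.0434
grasp_force: 45.0
```

```bash
python3 go.py 609 34 50 94.5
```

```text
t 17.27 pos [609.7  34.1  51.2] rot [1.7999e+02 1.0000e-02 9.4500e+01] grip 43.4 45.0 F [-0.   0.4 -2.4]
[609.0, 34.0, 50.0, 94.5] -> [-0.  -0.7  1.2] [0.0003 0.0002 0.0001]
```

Request:
drive_tool:
  moves:
    - {"x": 0, "y": -0.5, "z": 1, "rx": 0, "ry": 0, "rz": 0, "fingers": 1}
    - {"x": 0, "y": -0.5, "z": 1.7, "rx": 0, "ry": 0, "rz": 0, "fingers": 1}
    - {"x": 0, "y": -0.5, "z": 1.7, "rx": 0, "ry": 0, "rz": 0, "fingers": 1}

```text
time_s: 17.65
tool_pos: [0.609, 0.034, 0.0497]
tool_rot: [-180.0, 0.0, 94.5]
force: [-2.5, 0.7, 1.7]
grip_width: 0.0435
grasp_force: 45.0
```

Request:
drive_tool:
  moves:
    - {"x": 0, "y": 0, "z": 0, "rx": 0, "ry": 0, "rz": 0, "fingers": 0}
    - {"x": 0, "y": 0, "z": 0, "rx": 0, "ry": 0, "rz": 0, "fingers": -0.8}
    - {"x": 0, "y": 0, "z": 0, "rx": 0, "ry": 0, "rz": 0, "fingers": -0.8}
    - {"x": 0, "y": 0, "z": -8, "rx": 0, "ry": 0, "rz": 0, "fingers": -0.8}
    - {"x": 0, "y": 0, "z": -40, "rx": 0, "ry": 0, "rz": 0, "fingers": -0.8}
    - {"x": 0, "y": 0, "z": -85, "rx": 0, "ry": 0, "rz": 0, "fingers": -0.8}
    - {"x": 0, "y": 0, "z": -100, "rx": 0, "ry": 0, "rz": 0, "fingers": -0.8}
    - {"x": 0, "y": 0, "z": -100, "rx": 0, "ry": 0, "rz": 0, "fingers": -0.8}

```text
time_s: 18.65
tool_pos: [0.6098, 0.0341, 0.1503]
tool_rot: [179.9, 0.0, 94.5]
force: [-0.1, 0.7, -0.2]
grip_width: 0.078
grasp_force: 0.0
```

```bash
python3 go.py 556 -389.5 150 65 
```

```text
t 18.65 pos [609.8  34.1 150.3] rot [179.88   0.    94.51] grip 78.0 0.0 F [-0.1  0.7 -0.2]
[556.0, -389.5, 150.0, 65.0] -> [-4.18e+02 -8.69e+01  1.00e-01] [ 2.00e-03 -5.00e-04  5.15e-01]
```

```bash
cat >> h.py <<'E'
def cyl(x,y,r,z0,z1):
    t=np.linspace(0,2*np.pi,40);return np.vstack([np.c_[x+r*np.cos(t),y+r*np.sin(t),0*t+z] for z in(z0,z1)])
def weight(z): return lambda x,y,w:[cyl(x,y,.023,z,z+.028),cyl(x,y,.01,z+.028,z+.036),cyl(x,y,.014,z+.036,z+.06)]
def gmask(n):
    im=cv2.resize(cams[n]["image"],None,fx=F,fy=F,interpolation=cv2.INTER_CUBIC)
    h=cv2.cvtColor(im,cv2.COLOR_RGB2HSV).astype(int); return (h[...,1]<75).astype(np.uint8)
E
python3 go.py 556 -389.5 150 45; python3 - <<'E'
from h import *
shoot()
M={n:mask(n) for n in cams};G={n:gmask(n) for n in cams}
for s in(("top",),("side",)): print(fit(weight(0),(.556,-.3895,0),s,pad=4,M=G))
bb=(flat(.044,.36,.028,.034),(.6089,.0351,4.5))
A=box(.6089,.0351,4.5,.044,.36,.034,.062)
f=4;n='top';x0,y0=180,130
im=cv2.resize(cams[n]['image'][y0:y0+110,x0:x0+190],None,fx=f,fy=f,interpolation=cv2.INTER_CUBIC)
for a,b in((4,5),(5,6),(6,7),(7,4)):
    p=[tuple(int(v) for v in ((q+.5-np.array([x0,y0]))*f)) for q in proj(n,A[[a,b]])];cv2.line(im,p[0],p[1],(0,0,255),1)
cv2.imwrite('pics/c_top.png',im[:,:,::-1])
E
```

```text
t 18.65 pos [609.8  34.1 150.3] rot [179.88   0.    94.51] grip 78.0 0.0 F [-0.1  0.7 -0.2]
[556.0, -389.5, 150.0, 45.0] -> [-4.18e+02 -8.69e+01  1.00e-01] [ 0.0019 -0.0009  0.864 ]
(array([ 557.2, -390.3,    3.4]), np.float64(0.163))
(array([ 557.9, -388.3,    2.2]), np.float64(0.131))
```

View pics/c_top.png

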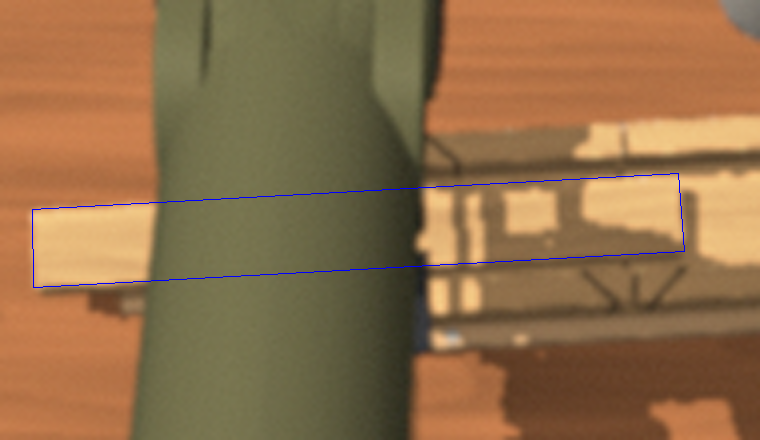

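The batten sits on its predicted outline, and the weight is at (557.5, -389). Moving over to it.

Request:
drive_tool:
  moves:
    - {"x": -30, "y": -6, "z": 0, "rx": 0.002, "ry": -0.001, "rz": 0.06, "fingers": -0.5}
    - {"x": -80, "y": -16, "z": 0, "rx": 0.002, "ry": -0.001, "rz": 0.16, "fingers": -0.5}
    - {"x": -135, "y": -28, "z": 0, "rx": 0.002, "ry": -0.001, "rz": 0.28, "fingers": -0.5}
    - {"x": -190, "y": -39, "z": 0, "rx": 0.002, "ry": -0.001, "rz": 0.4, "fingers": -0.5}
    - {"x": -245, "y": -50, "z": 0, "rx": 0.002, "ry": -0.001, "rz": 0.52, "fingers": -0.5}
    - {"x": -300, "y": -61, "z": 0, "rx": 0.002, "ry": -0.001, "rz": 0.64, "fingers": -0.5}
    - {"x": -350, "y": -72, "z": 0, "rx": 0.002, "ry": -0.001, "rz": 0.75, "fingers": -0.5}
    - {"x": -395, "y": -81, "z": 0, "rx": 0.002, "ry": -0.001, "rz": 0.83, "fingers": -0.5}
    - {"x": -418, "y": -85.4, "z": 10, "rx": 0.002, "ry": -0.001, "rz": 0.864, "fingers": -0.5}
    - {"x": -418, "y": -85.4, "z": 40, "rx": 0.002, "ry": -0.001, "rz": 0.864, "fingers": -0.5}
    - {"x": -418, "y": -85.4, "z": 60, "rx": 0.002, "ry": -0.001, "rz": 0.864, "fingers": -0.5}
    - {"x": -418, "y": -85.4, "z": 60, "rx": 0.002, "ry": -0.001, "rz": 0.864, "fingers": -0.5}
    - {"x": -418, "y": -85.4, "z": 60, "rx": 0.002, "ry": -0.001, "rz": 0.864, "fingers": -0.5}

```text
time_s: 20.38
tool_pos: [0.5569, -0.3896, 0.09]
tool_rot: [-180.0, 0.1, 45.0]
force: [0.9, 0.1, 0.4]
grip_width: 0.0654
grasp_force: 0.0
```

```bash
python3 go.py 557.5 -389.3 46 45; python3 - <<'E'
from h import *
shoot()
M={n:mask(n) for n in cams}
s=("top",)
print('batten',fit(flat(.044,.36,.028,.034),(.6089,.0351,4.5),s,pad=2,M=M))
f=4;x0,y0=130,120;n='side'
B=(slice(120,300),slice(180,370))
im=np.hstack([cv2.resize(cams['top']['image'][130:240,190:400],(546,286),interpolation=cv2.INTER_CUBIC)])
a=cv2.resize(cams['side']['image'][150:330,200:400],None,fx=3.2,fy=3.2,interpolation=cv2.INTER_CUBIC)
cv2.imwrite('pics/d.png',a[:,:,::-1])
# left end of batten in top image: edge corners
E
```

```text
t 20.38 pos [ 556.9 -389.6   90. ] rot [-1.7996e+02  1.4000e-01  4.5020e+01] grip 65.4 0.0 F [0.9 0.1 0.4]
[557.5, -389.3, 46.0, 45.0] -> [ 0.7  0.2 44. ] [-0.0006  0.0024  0.0003]
batten (array([609.1,  33. ,   4.7]), np.float64(0.293))
```

View pics/d.png

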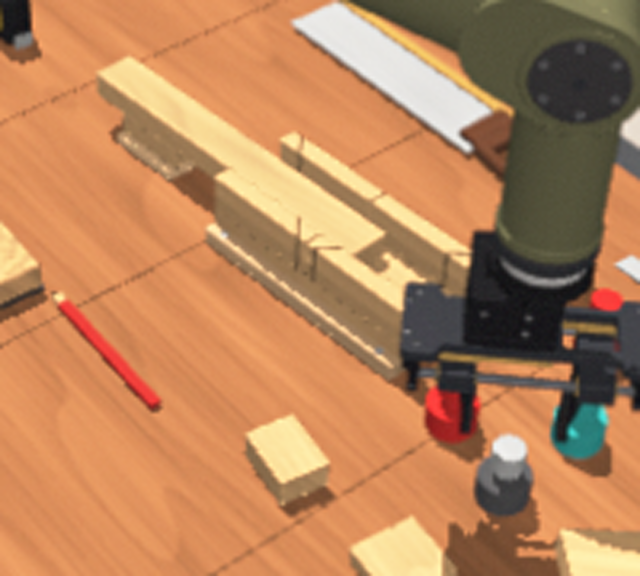

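The batten lies level in the trough and across the packing, and the neighbouring weights are clear of the fingers. Next: check the batten along its length while gripping the weight.

Request:
drive_tool:
  moves:
    - {"x": 0.7, "y": 0.2, "z": 15, "rx": 0, "ry": 0.002, "rz": 0, "fingers": -0.5}
    - {"x": 0.7, "y": 0.2, "z": 34, "rx": 0, "ry": 0.002, "rz": 0, "fingers": -0.5}
    - {"x": 0.7, "y": 0.2, "z": 43, "rx": 0, "ry": 0.002, "rz": 0, "fingers": -0.5}
    - {"x": 0.7, "y": 0.2, "z": 43, "rx": 0, "ry": 0.002, "rz": 0, "fingers": -0.5}
    - {"x": 0.7, "y": 0.2, "z": 43, "rx": 0, "ry": 0.002, "rz": 0, "fingers": 1}
    - {"x": 0.7, "y": 0.2, "z": 43, "rx": 0, "ry": 0.002, "rz": 0, "fingers": 1}
    - {"x": 0.7, "y": 0.2, "z": 43, "rx": 0, "ry": 0.002, "rz": 0, "fingers": 1}
    - {"x": 0.7, "y": 0.2, "z": 43, "rx": 0, "ry": 0.002, "rz": 0, "fingers": 1}
    - {"x": 0.7, "y": 0.2, "z": 43, "rx": 0, "ry": 0.002, "rz": 0, "fingers": 1}
    - {"x": 0.7, "y": 0.2, "z": 43, "rx": 0, "ry": 0.002, "rz": 0, "fingers": 1}
    - {"x": 0.7, "y": 0.2, "z": 43, "rx": 0, "ry": 0.002, "rz": 0, "fingers": 1}

```text
time_s: 21.85
tool_pos: [0.5577, -0.3895, 0.0467]
tool_rot: [180.0, 0.0, 45.0]
force: [2.2, -0.9, 0.8]
grip_width: 0.0268
grasp_force: 45.4
```

```bash
python3 go.py 557.5 -389.3 170 45 601.1 134.8 170 95 ; python3 - <<'E'
from h import *
shoot()
# profile along the batten/trough axis in top view, box frame: gray vs y at z=.062 (batten top)
a=np.radians(4.5)
def W(u,v,z): return [.6207+np.cos(a)*u-np.sin(a)*v,-.1144+np.sin(a)*u+np.cos(a)*v,z]
im=cv2.GaussianBlur(cams['top']['image'],(0,0),.6)
def prof(u,v,z):
    q=np.array([proj('top',[W(i,j,z)])[0] for i,j in zip(u,v)],np.float32)
    s=cv2.remap(im,q[None,:,0],q[None,:,1],cv2.INTER_CUBIC)[0].astype(float);return s
def edge(u,v,z,ax):
    S=np.mean([prof(u+d*(ax=='v'),v+d*(ax=='u'),z) for d in np.linspace(-.012,.012,7)],0);g=np.abs(np.gradient(S,axis=0)).sum(1)
    t=v if ax=='v' else u;k=g>g.max()*.5;i=g.argmax();sl=slice(max(i-6,0),i+7);return round((t[sl]*g[sl]).sum()/g[sl].sum()*1e3,1),round(g.max(),1)
t=np.arange(-.015,.0151,.0005)
print('left end (330)',edge(0*t,.33+t,.062,'v'),'right end (-30)',edge(0*t,-.03+t,.062,'v'))
for yy in(.30,.2,.14,.06,.0):
    print(yy,'front edge(-22)',edge(-.022+t*.8,yy+0*t,.062,'u'),'back(22)',edge(.022+t*.8,yy+0*t,.062,'u'))
E
```

```text
t 21.85 pos [ 557.7 -389.5   46.7] rot [1.8e+02 1.0e-02 4.5e+01] grip 26.8 45.4 F [ 2.2 -0.9  0.8]
[557.5, -389.3, 170.0, 45.0] -> [  -0.    -0.3 -123.3] [0.0001 0.0002 0.    ]
[601.1, 134.8, 170.0, 95.0] -> [ 401.4 -340.  -123.5] [-0.000e+00  2.000e-04 -8.726e-01]
left end (330) (np.float64(329.9), np.float64(14.3)) right end (-30) (np.float64(-29.8), np.float64(19.5))
0.3 front edge(-22) (np.float64(-22.8), np.float64(22.0)) back(22) (np.float64(21.1), np.float64(14.3))
0.2 front edge(-22) (np.float64(-23.7), np.float64(20.4)) back(22) (np.float64(21.3), np.float64(15.1))
0.14 front edge(-22) (np.float64(-22.9), np.float64(22.4)) back(22) (np.float64(21.8), np.float64(13.5))
0.06 front edge(-22) (np.float64(-22.7), np.float64(22.2)) back(22) (np.float64(32.7), np.float64(23.6))
0.0 front edge(-22) (np.float64(-29.1), np.float64(19.7)) back(22) (np.float64(21.8), np.float64(19.9))
```

The batten's ends are at 329.9 and -29.8 mm in the box frame, which is right on. Carrying the weight over.

Request:
drive_tool:
  moves:
    - {"x": 0, "y": 0, "z": -15, "rx": 0, "ry": 0, "rz": 0, "fingers": 1}
    - {"x": 0, "y": 0, "z": -40, "rx": 0, "ry": 0, "rz": 0, "fingers": 1}
    - {"x": 0, "y": 0, "z": -75, "rx": 0, "ry": 0, "rz": 0, "fingers": 1}
    - {"x": 0, "y": 0, "z": -105, "rx": 0, "ry": 0, "rz": 0, "fingers": 1}
    - {"x": 12, "y": -10, "z": -123, "rx": 0, "ry": 0, "rz": -0.03, "fingers": 1}
    - {"x": 40, "y": -34, "z": -123, "rx": 0, "ry": 0, "rz": -0.09, "fingers": 1}
    - {"x": 75, "y": -64, "z": -123, "rx": 0, "ry": 0, "rz": -0.16, "fingers": 1}
    - {"x": 110, "y": -93, "z": -123, "rx": 0, "ry": 0, "rz": -0.24, "fingers": 1}
    - {"x": 145, "y": -123, "z": -123, "rx": 0, "ry": 0, "rz": -0.32, "fingers": 1}
    - {"x": 180, "y": -152, "z": -123, "rx": 0, "ry": 0, "rz": -0.39, "fingers": 1}
    - {"x": 215, "y": -182, "z": -123, "rx": 0, "ry": 0, "rz": -0.47, "fingers": 1}
    - {"x": 250, "y": -212, "z": -123, "rx": 0, "ry": 0, "rz": -0.55, "fingers": 1}
    - {"x": 285, "y": -241, "z": -123, "rx": 0, "ry": 0, "rz": -0.62, "fingers": 1}
    - {"x": 320, "y": -271, "z": -123, "rx": 0, "ry": 0, "rz": -0.7, "fingers": 1}
    - {"x": 350, "y": -297, "z": -123, "rx": 0, "ry": 0, "rz": -0.77, "fingers": 1}
    - {"x": 378, "y": -320, "z": -123, "rx": 0, "ry": 0, "rz": -0.83, "fingers": 1}
    - {"x": 395, "y": -335, "z": -123, "rx": 0, "ry": 0, "rz": -0.86, "fingers": 1}
    - {"x": 401, "y": -340, "z": -115, "rx": 0, "ry": 0, "rz": -0.873, "fingers": 1}
    - {"x": 401, "y": -340, "z": -100, "rx": 0, "ry": 0, "rz": -0.873, "fingers": 1}
    - {"x": 401, "y": -340, "z": -90, "rx": 0, "ry": 0, "rz": -0.873, "fingers": 1}

```text
time_s: 24.45
tool_pos: [0.5998, 0.1321, 0.1348]
tool_rot: [-179.8, 0.1, 94.8]
force: [-0.3, -0.3, -5.9]
grip_width: 0.0267
grasp_force: 45.4
```

Request:
drive_tool:
  moves:
    - {"x": 0, "y": 0, "z": 0, "rx": 0, "ry": 0, "rz": 0, "fingers": 1}
    - {"x": 0, "y": 0, "z": 0, "rx": 0, "ry": 0, "rz": 0, "fingers": 1}

```text
time_s: 24.7
tool_pos: [0.6007, 0.134, 0.1369]
tool_rot: [-180.0, -0.0, 94.9]
force: [-0.6, 1.3, -6.7]
grip_width: 0.0273
grasp_force: 45.3
```

```bash
python3 go.py 600.6 134.6 109 95; python3 - <<'E'
from h import *
from cell import sensors
shoot();z=sensors.get_obs()['tool_pos'][2]-.0467
f=4;x0,y0=190,120;im=cv2.resize(cams['side']['image'][y0:y0+130,x0:x0+170],None,fx=f,fy=f,interpolation=cv2.INTER_CUBIC)
for P in weight(z)(.6006,.1346,0)[::2]:
    q=cv2.convexHull(np.float32((proj('side',P)+.5-np.array([x0,y0]))*f)).astype(np.int32);cv2.polylines(im,[q],True,(0,0,255),1)
cv2.imwrite('pics/e.png',im[:,:,::-1])
E
```

```text
t 24.7 pos [600.7 134.  136.9] rot [-1.7996e+02 -4.0000e-02  9.4950e+01] grip 27.3 45.3 F [-0.6  1.3 -6.7]
[600.6, 134.6, 109.0, 95.0] -> [ 0.6 -0.  27.9] [-0.0008 -0.0007 -0.0009]
```

View pics/e.png

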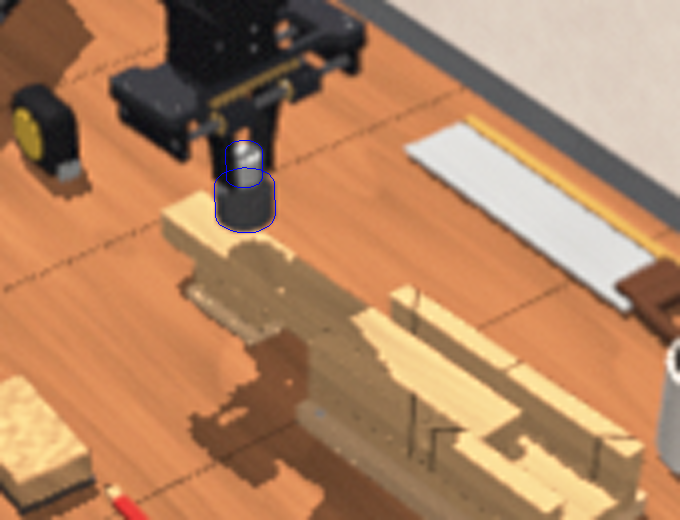

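The weight hangs upright, matches its outline and is over the packing. Lowering it.

Request:
drive_tool:
  moves:
    - {"x": 0.6, "y": 0, "z": 8, "rx": 0, "ry": 0, "rz": 0, "fingers": 1}
    - {"x": 0.6, "y": 0, "z": 18, "rx": 0, "ry": 0, "rz": 0, "fingers": 1}
    - {"x": 0.6, "y": 0, "z": 24, "rx": 0, "ry": 0, "rz": 0, "fingers": 1}
    - {"x": 0.6, "y": 0, "z": 26, "rx": 0, "ry": 0, "rz": 0, "fingers": 1}
    - {"x": 0.6, "y": 0, "z": 27, "rx": 0, "ry": 0, "rz": 0, "fingers": 1}
    - {"x": 0.6, "y": 0, "z": 27.5, "rx": 0, "ry": 0, "rz": 0, "fingers": 1}
    - {"x": 0.6, "y": 0, "z": 27.5, "rx": 0, "ry": 0, "rz": 0, "fingers": 1}

```text
time_s: 25.68
tool_pos: [0.6005, 0.1355, 0.1094]
tool_rot: [-180.0, -0.1, 95.0]
force: [-0.2, 0.1, -4.5]
grip_width: 0.0273
grasp_force: 45.4
```

Request:
drive_tool:
  moves:
    - {"x": 0, "y": 0, "z": 0.7, "rx": 0, "ry": 0, "rz": 0, "fingers": 1}
    - {"x": 0, "y": 0, "z": 0.9, "rx": 0, "ry": 0, "rz": 0, "fingers": 1}
    - {"x": 0, "y": 0, "z": 0.9, "rx": 0, "ry": 0, "rz": 0, "fingers": 1}

```text
time_s: 26.05
tool_pos: [0.6005, 0.1355, 0.1087]
tool_rot: [-180.0, -0.1, 95.0]
force: [-0.7, 0.2, -3.7]
grip_width: 0.027
grasp_force: 45.4
```

Request:
drive_tool:
  moves:
    - {"x": 0, "y": 0, "z": 0.6, "rx": 0, "ry": 0, "rz": 0, "fingers": 1}
    - {"x": 0, "y": 0, "z": 0.6, "rx": 0, "ry": 0, "rz": 0, "fingers": 1}
    - {"x": 0, "y": 0, "z": 0.6, "rx": 0, "ry": 0, "rz": 0, "fingers": 1}

```text
time_s: 26.42
tool_pos: [0.6007, 0.1355, 0.1085]
tool_rot: [-180.0, -0.1, 95.0]
force: [-1.9, 0.4, 3.9]
grip_width: 0.0271
grasp_force: 45.5
```

In contact. Release, rise, and back away toward the left.

Request:
drive_tool:
  moves:
    - {"x": 0, "y": 0, "z": 0, "rx": 0, "ry": 0, "rz": 0, "fingers": 0.2}
    - {"x": 0, "y": 0, "z": 0, "rx": 0, "ry": 0, "rz": 0, "fingers": -0.5}
    - {"x": 0, "y": 0, "z": 0, "rx": 0, "ry": 0, "rz": 0, "fingers": -0.7}
    - {"x": 0, "y": 0, "z": 0, "rx": 0, "ry": 0, "rz": 0, "fingers": -0.7}
    - {"x": 0, "y": 0, "z": -10, "rx": 0, "ry": 0, "rz": 0, "fingers": -0.7}
    - {"x": 0, "y": 0, "z": -40, "rx": 0, "ry": 0, "rz": 0, "fingers": -0.7}
    - {"x": 0, "y": 0, "z": -90, "rx": 0, "ry": 0, "rz": 0, "fingers": -0.7}
    - {"x": 0, "y": 0, "z": -130, "rx": 0, "ry": 0, "rz": 0, "fingers": -0.7}
    - {"x": 50, "y": 0, "z": -130, "rx": 0, "ry": 0, "rz": 0, "fingers": -0.7}
    - {"x": 100, "y": -30, "z": -130, "rx": 0, "ry": 0, "rz": 0, "fingers": -0.7}
    - {"x": 150, "y": -60, "z": -130, "rx": 0, "ry": 0, "rz": 0, "fingers": -0.7}
    - {"x": 200, "y": -90, "z": -130, "rx": 0, "ry": 0, "rz": 0, "fingers": -0.7}
    - {"x": 250, "y": -120, "z": -130, "rx": 0, "ry": 0, "rz": 0, "fingers": -0.7}
    - {"x": 300, "y": -140, "z": -130, "rx": 0, "ry": 0, "rz": 0, "fingers": -0.7}
    - {"x": 300, "y": -140, "z": -130, "rx": 0, "ry": 0, "rz": 0, "fingers": -0.7}
    - {"x": 300, "y": -140, "z": -130, "rx": 0, "ry": 0, "rz": 0, "fingers": -0.7}

```text
time_s: 28.42
tool_pos: [0.4353, 0.4214, 0.2385]
tool_rot: [-180.0, -0.0, 95.0]
force: [-0.8, -0.7, -0.4]
grip_width: 0.0741
grasp_force: 0.0
```

```bash
python3 go.py; python3 - <<'E'
from h import *
shoot()
a=np.radians(4.5);G={n:gmask(n) for n in cams}
for s in(("top",),("side",)): print(fit(weight(.062),(.6006,.1346,0),s,pad=4,M=G))
A=box(.6089,.0351,4.5,.044,.36,.034,.062);f=3
o=[]
for n,x0,y0 in(('top',190,120),('side',190,140)):
    im=cv2.resize(cams[n]['image'][y0:y0+130,x0:x0+210],None,fx=f*.9,fy=f*.9,interpolation=cv2.INTER_CUBIC)
    o.append(im)
cv2.imwrite('pics/fin.png',np.vstack(o)[:600,:,::-1])
E
```

```text
t 28.43 pos [435.3 421.4 238.5] rot [-1.7999e+02 -1.0000e-02  9.5010e+01] grip 74.1 0.0 F [-0.8 -0.7 -0.4]
(array([599.4, 136.3,   2.9]), np.float64(0.177))
(array([600.6, 138. ,   2. ]), np.float64(0.148))
```

View pics/fin.png

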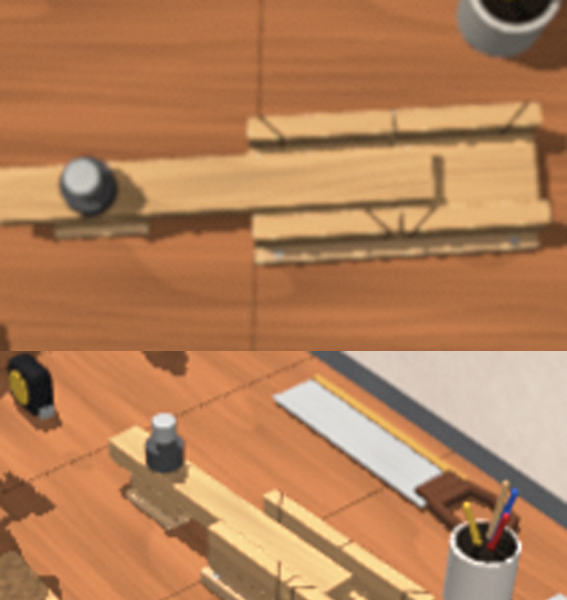

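The weight stands on the batten within 2–3 mm of the packing's centre. The batten is straight and level, and nothing else has moved. Handing in.

```bash
python3 -c "
from cell import workorder
print(workorder.sign_off())"
```

```text
the job is handed in; nothing more can be done
None
```

I set the batten up for the square cut and handed the job in at about 28 s: the 22 mm offcut is stacked on the 12 mm one 130 mm out, the batten's right end measured 29.8 mm past the middle cut, and the weight stands within about 3 mm of the packing's centre.

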